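# Free the jammed bottle and stand it on the stirrer

### The arm

A 6-joint arm with a two-finger parallel gripper is mounted at the origin on the work surface. World frame = base frame: x ahead of the robot, y to its left, z up, the work surface at z = 0. Lengths are in m, angles in degrees, forces in N, time in s.
With the tool pointing down it reaches from about 0.35 to 0.875 m from the base axis. Payload 4.2 kg.
Tool frame: the origin (TCP) lies at the very end of the fingers, on their centre line; the grasp point (between the pads) lies 19 mm behind it (r.grip_point_offset is the distance from the TCP to the grasp point, in m); z points along the fingers, y is the line along which they close (so a half turn about z gives the same grasp; the last joint's range is limited). The gripper opens to 87 mm and grips with 3 to 60 N. Pads are 19 mm wide; open, the fingers measure 117 mm over their backs; the gripper's body (75 mm by 190 mm) begins 51 mm behind the grasp point.
Start: joints at [80.191, 22.042, 0.453, 0, -68.411, -14.817], TCP at [0.26, 0.568, 0.223] pointing down, gripper open.
Joint ranges: [-179.83, 179.83], [-69.29, 118.12], [-61.27, 80.66], [-181.25, 117.63], [-171.15, -9.14], [-177.46, 177.46]. Speed limits (degrees/s): [159.86, 159.86, 180, 180, 180, 180].

### API

Orientations are given as a 3x3 rotation matrix whose columns are the frame's x, y, z axes.
In Python, from station import r, cams gives the robot as it stands. The module is installed in compiled form; this text tells all that it offers.
- The arm moves only by the shell command python3 -m handwheel 'ROWS'. ROWS is JSON, a list that holds one entry, the list of rows, each a list of 7 numbers: the turn, a rotation vector about the tool's x, y, z in units of 6 degrees (1.0 is 6 degrees), then the shift along the tool's x, y, z in m, then the finger opening in m, from 0 to 0.087. In form: [[[ax, ay, az, x, y, z, jaw], ...]]. A call has 1 to 12 rows; each row shifts and turns the commanded pose from where the row before left it, along the tool's axes as they then stand; what a row does not reach is not made up. A row lasts 1/10 s, in which the tool goes at most 50 mm and 8.59 degrees, less where a joint would pass 70% of its speed; a pose out of reach is approached as far as the arm can. A call with a gripper value outside its range is refused whole. The fingers move at their own pace and stop on an object; the grip force is fixed at half the most. Time passes only in rows, so rows that do not move let the fingers close. It gives the time, the measured TCP pose, the force, the opening and the grip force at its end, in the units of the state.
- r.sense(): the state, without advancing time (a new reading comes with each control period).
- cams.capture(name): name is "side" or "top"; returns the picture (400x640x3 uint8, red, green, blue); there is no depth.
- cams.get_calibration(name): a dict with "camera_matrix" (3x3 intrinsics, pixels), "k1" (the pictures are not rectified: a ray, as slopes to the right and down, at radius r is drawn at 1 + k1 r^2 times it, then the intrinsics apply), "rvec" (rotation vector, rad) and "tvec" (3), from world to camera coordinates, as OpenCV has them. Camera axes: x right, y down, z forward; pixel columns grow to the right and rows downward; lengths in m; the calibration is good to about 2 mm. A picture is of the moment at which its call begins. get_calibration takes no time and is no camera call.
- r.finish_job(): hands the job in; it is judged then, once.
The state is a dict: "time_s": time; "joints": joint angles; "joint_velocities": joint speeds; "effort": joint torques, N m; "tcp_pos": TCP position; "ee_rot": TCP orientation; "wrist_force": force on the tool from outside, world axes, zero at the start; "moment": the same for the moment, N m; "gripper_width": opening from 0.0 (shut) to 1.0 (fully open); "gripper_force": force on a finger pad.
Only numpy, scipy, OpenCV 4.12 (cv2) and the standard library are available. Lean on these libraries where they do the work, as an engineer would, in place of code of your own. Each camera call takes 0.05 s, during which the arm holds its last target. There are 200 camera calls.

### The job

A square bottle lies jammed in a corner of the grey bin, its base caught under the metal web that bridges the corner. Work it free without wrenching it against the web, lay it on its side on the grey bench mat and let go; then take a fresh hold, and stand it gently upright, cap up, in the middle of the stirrer's round plate and let go. Do not knock over the round bottle, and leave the slide box and jar in the bin.

Things in the scene. Friction and masses are not known exactly. Their poses are not given: they have to be found in the camera images.
- bottle_center (a point): Centre of the loose square bottle (white, round grey cap), 112 mm long, 0.18-0.33 kg. x runs from base to cap: flat base at -56 mm, body 52 x 52 mm square with flat sides up to +24, neck 26 mm across to +34, cap 34 mm across to +56. It starts lying flat on the bin's floor (z axis up) along the diagonal, base towards the bin's corner and under the web; only its body beyond about x = -10 lies open.
- bin: Fixed open grey plastic bin, outside 260 (x) x 240 (y) x 70 mm high, walls and floor 5 mm thick, with a rim that juts out 6 mm; origin under its centre on the bench. Its +x +y corner is bridged by a metal web.
- mat: Fixed grey bench mat lying open between bin and stirrer, 240 (x) x 190 (y) mm and 3 mm thick; origin at the centre of its underside.
- stirrer: Fixed white magnetic stirrer, 200 (x) x 150 (y) mm, housing 68 mm high, knob and window on its -x face; origin under its centre on the bench. It carries a flat round steel plate, 132 mm across.
- plate_center (a point): Centre of the top of the stirrer's round plate, 75 mm above the bench and 7 mm above the housing; z up.
- round_bottle: Loose round amber bottle, 60 mm across and 150 mm high, standing beyond the mat; origin at the centre of its underside, z up. To be left standing.
- slide_box: Loose blue slide box, 76 x 50 x 30 mm, lying in the bin in the opposite corner to the jammed bottle; origin at the centre of its underside.
- bin_jar: Loose small amber jar with white lid, 44 mm across and 45 mm high, in the bin's -x +y corner; origin at the centre of its underside.
- web: Fixed three-cornered dark metal web bridging the bin's corner; origin: the inner corner on the bin's floor, axes as the bin's. Underside 56, top 60 mm over that floor; it reaches 75 mm out along the diagonal. The bottle's base end has 4 mm to spare beneath, so it cannot be lifted or tipped there: draw it along the diagonal, cap first, about 50 mm, then lift. 85 mm of floor beyond its cap is clear.

How it is judged (in metres and radians):
On the way:
1. the square bottle lies on its side on the mat, out of the robot's fingers (angle between bottle_center's own x axis and vertical between 1.4 and 1.75 rad and contact force between bottle and mat above 0.5 N and contact force between the fingers and bottle below 0.1 N and height (world z) of bottle_center below 0.04 m and linear speed of bottle below 0.03 m/s), for 0.2 s.
At the end, for the whole second after the job is handed in: The square bottle stands still on its base on the stirrer's plate, cap up within about 4.5 degrees, its centre within 25 mm of the plate's centre, released; the round bottle still stands; the slide box and the jar are still in the bin (angle between bottle_center's own x axis and vertical below 0.08 rad and horizontal distance between bottle_center and plate_center below 0.025 m and z of bottle_center in the frame of plate_center between 0.052 and 0.06 m and contact force between stirrer and bottle above 0.5 N and linear speed of bottle below 0.02 m/s and angular speed of bottle below 0.1 rad/s and angle between round_bottle's own z axis and vertical below 0.2 rad and horizontal distance between each of slide_box, bin_jar and bin below 0.15 m and height (world z) of slide_box below 0.04 m and height (world z) of bin_jar below 0.05 m); the robot touches nothing.
It fails at once if the bottle is wrenched against the web (over 25 N) (contact force between bottle and web above 25 N).
It fails at once if the bottle is dropped or knocked onto the stirrer (meets it at over 0.2 m/s) (contact force between bottle and stirrer above 0.5 N and linear speed of bottle above 0.2 m/s).
It fails at once if the round bottle is knocked over (angle between round_bottle's own z axis and vertical above 0.6 rad).
It also fails if it takes over 54 s, if anything falls off the work surface, if the arm or the gripper's body presses on something with over 40 N, if the wrist force passes 120 N, or if a joint passes its speed limit or range.

## Working session

There is one attempt and no reset: what is moved stays moved. The work goes in short steps, Python scripts to look and compute and a shell command to move; the robot and the scene stay as the last step left them, time stands still between calls to the robot, and variables do not carry over. Pictures are saved under pics/ and viewed, at most 13 in all, crops included, and the job is handed in when it is done.

```bash
mkdir -p pics; cat > h.py <<'E'
import numpy as np, cv2
from station import r, cams
def cal(n):
    c=cams.get_calibration(n); R,_=cv2.Rodrigues(np.array(c["rvec"],float)); return np.array(c["camera_matrix"]),float(c["k1"]),R,np.array(c["tvec"],float).ravel()
def ray(n,u,v):
    K,k,R,t=cal(n); p=cv2.undistortPoints(np.array([[[u,v]]],float),K,np.array([k,0,0,0.]))[0,0]
    return -R.T@t, R.T@np.array([p[0],p[1],1.])
def onz(n,u,v,z):
    o,d=ray(n,u,v); return o+d*(z-o[2])/d[2]
def shot(n,f):
    im=cams.capture(n)[:,:,::-1].copy(); cv2.imwrite(f,im); return im
E
python3 - <<'E'
from h import *
for n in("top","side"):
    shot(n,f"pics/{n}0.png"); K,k,R,t=cal(n); print(n,K[0,0],k,-R.T@t,R[2])
s=r.sense();print(s["time_s"],s["tcp_pos"],np.round(s["ee_rot"],3),s["wrist_force"])
E
```

```text
top 502.1595845886431 -0.060335410061764905 [ 0.46621107 -0.00682095  1.36491717] [ 0.07305836  0.01992838 -0.99712854]
side 497.7642242407578 -0.16011562303739793 [-0.03744787 -0.80700879  0.83181793] [ 0.47865723  0.65214022 -0.58787787]
0.1 [0.26017836 0.56767082 0.22155247] [[ 0.909 -0.417 -0.001]
 [-0.417 -0.909 -0.002]
 [ 0.     0.002 -1.   ]] [-0.65596702 -0.00218541  0.22575558]
```

View pics/top0.png

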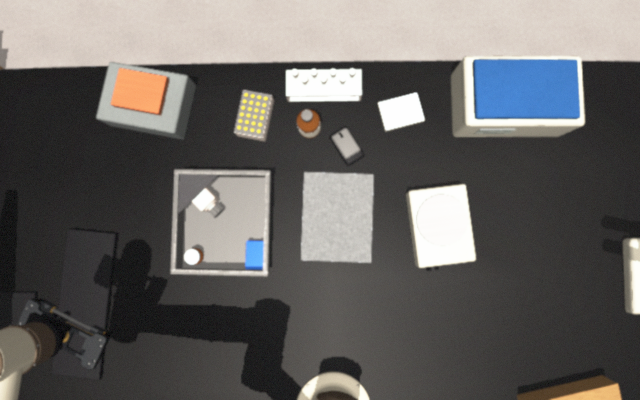

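View pics/side0.png

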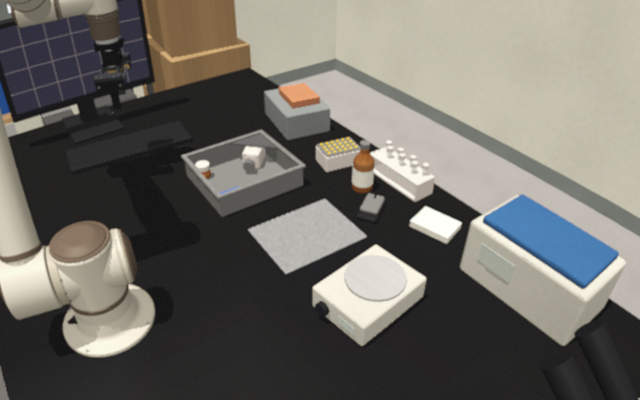

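The top view shows the web at about (190,188), with the bottle body at (204,199) and its cap at (216,209). The mat is centred near (338,217), the stirrer plate near (440,219) and the round bottle near (308,123). I'll measure these next.

```bash
python3 - <<'E'
from h import *
im=cv2.imread("pics/top0.png")
c=cv2.resize(im[160:285,160:285],None,fx=4.6,fy=4.6,interpolation=cv2.INTER_CUBIC)
d=cv2.resize(im[160:285,290:490],None,fx=4,fy=4,interpolation=cv2.INTER_CUBIC)
cv2.imwrite("pics/c.png",c)
g=cv2.createCLAHE(4,(4,4)).apply(cv2.cvtColor(d,cv2.COLOR_BGR2GRAY));cv2.imwrite("pics/d.png",g)
hsv=cv2.cvtColor(im,cv2.COLOR_BGR2HSV)
m=((hsv[...,2]>150)&(hsv[...,1]<70)).astype(np.uint8)
n,l,s,ce=cv2.connectedComponentsWithStats(m)
for i in range(1,n):
    if s[i,4]>60 and 160<ce[i][1]<290: print(s[i],ce[i])
    if 3000<s[i,4]<6000: print("rect",cv2.minAreaRect(np.argwhere(l==i)[:,::-1].astype(np.float32)))
E
```

```text
[ 171  170   99  106 7197] [224.20452967 221.42212033]
[ 301  172   73   91 6177] [336.8455561  217.05844261]
[ 408  184   68   84 4577] [441.69783701 225.64649334]
rect ((441.770751953125, 225.53057861328125), (78.57131958007812, 58.87893295288086), 82.40535736083984)
[629 239  11  75 727] [634.62173315 274.90096286]
```

View pics/c.png

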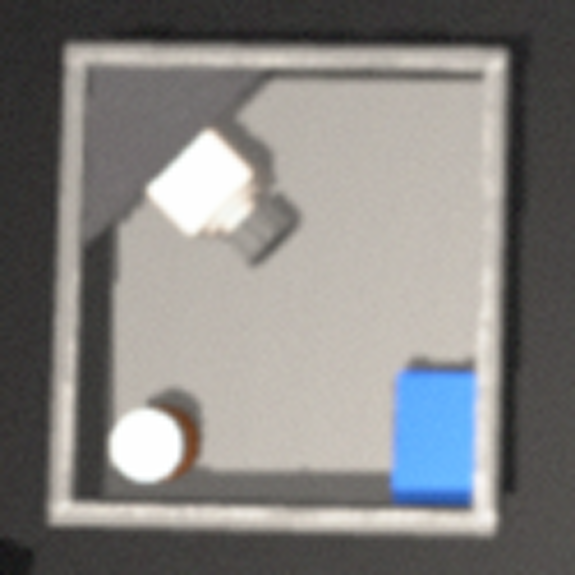

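View pics/d.png

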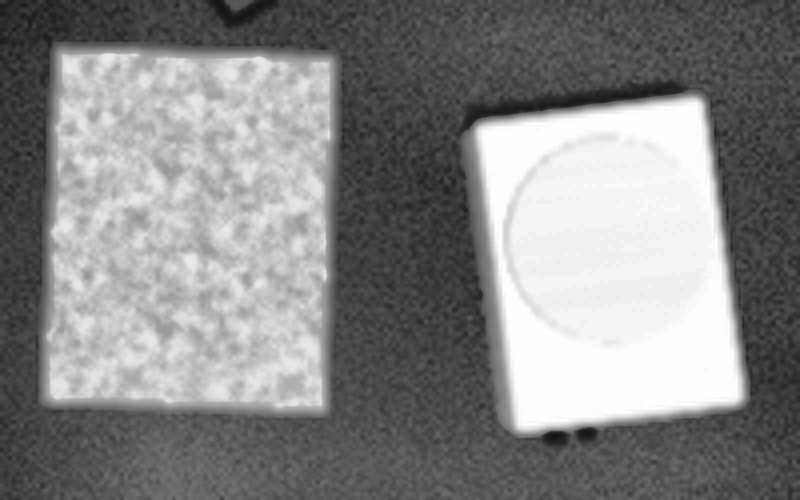

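The crops show the rim corners at c-pixels (65,45), (508,48), (495,532) and (50,522). The cap-end edge of the body's top face runs (252,175)–(195,237), and the cap end is near (277,240). In the other crop the plate circle is centred at d-pixel (608,240).

```bash
python3 - <<'E'
from h import *
C=lambda x,y,z:onz("top",160+x/4.6,160+y/4.6,z)
D=lambda x,y,z:onz("top",290+x/4,160+y/4,z)
P=[C(*p,.07) for p in((65,45),(508,48),(495,532),(50,522))]; print("bin",np.mean(P,0)); print(np.round(P,3))
e=P[0]-P[1];e2=P[0]-P[3];print(np.degrees(np.arctan2(e[1],e[0]))-90,np.degrees(np.arctan2(e2[1],e2[0])))
a,b=C(252,175,.057),C(195,237,.057);A,B=C(210,130,.057),C(150,190,.057)
print("edge",a,b,np.linalg.norm(a-b),"far",A,B)
w=a-b; print("axis from edge",np.degrees(np.arctan2(-w[0],w[1])), np.degrees(np.arctan2(w[0],-w[1])))
for f,g in((A,a),(B,b)): v=g-f;print("side",np.degrees(np.arctan2(v[1],v[0])),np.linalg.norm(v))
print("cap end",C(277,240,.035),"jar",C(147,443,.05))
print("plate",D(608,240,.075)); 
for p in((60,52),(330,58),(325,408),(45,402)): print("mat",D(*p,.003))
print("round",onz("top",307,116,.15),onz("top",309,128,.07))
E
```

```text
bin [0.50067145 0.2876752  0.07      ]
[[0.638 0.412 0.07 ]
 [0.634 0.158 0.07 ]
 [0.362 0.164 0.07 ]
 [0.368 0.417 0.07 ]]
-0.9243840836576425 -0.9679223193935065
edge [0.56409572 0.30620588 0.057     ] [0.5287839  0.33877499 0.057     ] 0.0480382424701724 far [0.59013541 0.33082554 0.057     ] [0.55588178 0.36520897 0.057     ]
axis from edge -132.6862376639181 47.31376233608193
side -136.60561493210872 0.03583564002927363
side -135.71055126070002 0.037855652755046716
cap end [0.52782598 0.29643089 0.035     ] jar [0.41132414 0.36721384 0.05      ]
plate [ 0.50227339 -0.28394573  0.075     ]
mat [0.63505867 0.07138965 0.003     ]
mat [ 0.6295253  -0.11274176  0.003     ]
mat [ 0.39247228 -0.1065411   0.003     ]
mat [0.39738138 0.08219347 0.003     ]
round [0.75808935 0.05771582 0.15      ] [0.74527812 0.05679887 0.07      ]
```

```bash
cat > st.py <<'E'
from h import *
import sys
# args: target x y z [yaw of tool x]; prints shift in tool axes, and turn about tool z in units
s=r.sense();R=np.array(s["ee_rot"]);p=np.array(s["tcp_pos"])
print("t",round(s["time_s"],2),"tcp",p.round(4),"j",np.round(s["joints"],1),"F",np.round(s["wrist_force"],1),"w",round(s["gripper_width"],3),"gf",np.round(s["gripper_force"],1)); print(R.round(3))
a=[float(v) for v in sys.argv[1:]]
if a: print("shift tool",(R.T@(np.array(a[:3])-p)).round(4))
if len(a)>3:
    from scipy.spatial.transform import Rotation as Q
    y=np.radians(a[3]);x=np.array([np.cos(y),np.sin(y),0]);z=np.array([0,0,-1.]);y0=np.cross(z,x)
    if len(a)>4:
        q=np.radians(a[4]); x,z=np.cos(q)*x-np.sin(q)*z, np.cos(q)*z+np.sin(q)*x
    T=np.stack([x,y0,z],1); print("turn units",(Q.from_matrix(R.T@T).as_rotvec(degrees=True)/6).round(3))
E
python3 -m handwheel '[[[0,0,0,0.046,0.0113,0,0.087],[0,0,0,0.046,0.0113,0,0.087],[0,0,0,0.046,0.0113,0,0.087],[0,0,0,0.046,0.0113,0,0.087],[0,0,0,0.046,0.0113,0,0.087],[0,0,0,0.046,0.0113,0,0.087],[0,0,0,0.046,0.0113,0,0.087],[0,0,0,0.046,0.0113,0,0.087],[0,0,1.4,0,0,0,0.087],[0,0,1.4,0,0,0,0.087],[0,0,1.4,0,0,0,0.087],[0,0,1.4,0,0,0,0.087]]]'
python3 -m handwheel '[[[0,0,1.4,0,0,0,0.087],[0,0,1.4,0,0,0,0.087],[0,0,1.4,0,0,0,0.087],[0,0,1.4,0,0,0,0.087],[0,0,1.4,0,0,0,0.087],[0,0,1.4,0,0,0,0.087],[0,0,1.4,0,0,0,0.087],[0,0,1.4,0,0,0,0.087],[0,0,1.4,0,0,0,0.087],[0,0,0,0,0,0,0.087],[0,0,0,0,0,0,0.087]]]'
python3 st.py .5565 .3322 .013 -136
```

```text
time_s: 1.3
tcp_pos: [0.5572, 0.3322, 0.2217]
ee_rot: [[0.521, -0.854, -0.001], [-0.854, -0.521, -0.001], [0.0, 0.001, -1.0]]
wrist_force: [0.5, 0.2, 0.1]
gripper_width: 1.0
gripper_force: 0.0
time_s: 2.4
tcp_pos: [0.5571, 0.3325, 0.2221]
ee_rot: [[-0.69, -0.724, -0.001], [-0.724, 0.69, -0.0], [0.001, 0.0, -1.0]]
wrist_force: [-0.8, 0.4, 0.6]
gripper_width: 1.0
gripper_force: 0.0
t 2.4 tcp [0.5571 0.3325 0.2221] j [ 45.1  24.4   4.1  -0.  -69.7 -88.7] F [-0.8  0.4  0.6] w 1.0 gf 0.0
[[-0.69  -0.724 -0.001]
 [-0.724  0.69  -0.   ]
 [ 0.001  0.    -1.   ]]
shift tool [5.000e-04 2.000e-04 2.091e-01]
turn units [ 0.001 -0.008  0.392]
```

```bash
python3 -m handwheel '[[[0,0,0.4,0.0025,0,0.04,0.087],[0,0,0,0,0,0.04,0.087],[0,0,0,0,0,0.04,0.087],[0,0,0,0,0,0.03,0.087],[0,0,0,0,0,0.02,0.087],[0,0,0,0,0,0.015,0.087],[0,0,0,0,0,0.015,0.087],[0,0,0,0,0,0.008,0.087],[0,0,0,0,0,0,0.087],[0,0,0,0,0,0,0.087]]]'
python3 - <<'E'
from h import *
im=shot("side","pics/s1.png"); t=shot("top","pics/t1.png")
a=cv2.resize(im[110:230,170:320],None,fx=3,fy=3,interpolation=cv2.INTER_CUBIC);b=cv2.resize(t[160:280,160:290],None,fx=3,fy=3,interpolation=cv2.INTER_CUBIC)
cv2.imwrite("pics/st1.png",np.hstack([a[:360],b[:360,:350]]))
E
```

```text
time_s: 3.4
tcp_pos: [0.5561, 0.3312, 0.0153]
ee_rot: [[-0.722, -0.692, 0.001], [-0.692, 0.722, 0.001], [-0.001, -0.0, -1.0]]
wrist_force: [0.6, 0.4, -0.7]
gripper_width: 1.0
gripper_force: 0.0
```

View pics/st1.png

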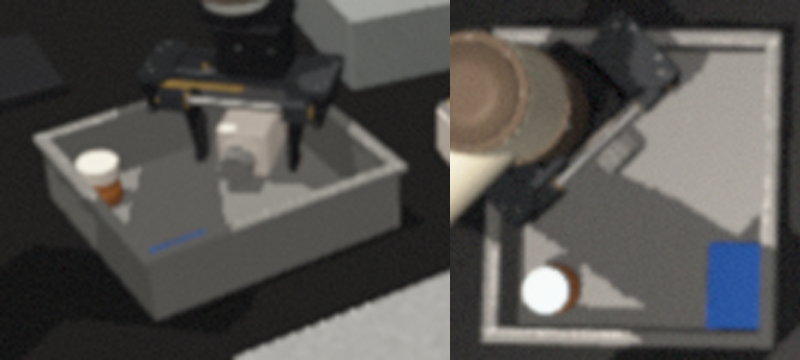

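Side view: the fingers straddle the body, left at about (200,140) and right at about (293,140), with the cap at (238,160) between them. There is a gap on both sides, so I'll close.

```bash
python3 -m handwheel '[[[0,0,0,0,0,0.001,0.07],[0,0,0,0,0,0,0.062],[0,0,0,0,0,0,0.056],[0,0,0,0,0,0,0.052],[0,0,0,0,0,0,0.045],[0,0,0,0,0,0,0.04],[0,0,0,0,0,0,0.03],[0,0,0,0,0,0,0.03],[0,0,0,0,0,0,0.03]]]'; python3 st.py
```

```text
time_s: 4.4
tcp_pos: [0.5553, 0.3309, 0.0136]
ee_rot: [[-0.722, -0.692, -0.0], [-0.692, 0.722, 0.0], [0.0, 0.0, -1.0]]
wrist_force: [-2.3, 0.7, 1.4]
gripper_width: 0.598
gripper_force: 29.8
t 4.4 tcp [0.5553 0.3309 0.0136] j [ 45.1  35.7  -9.6  -0.  -44.8 -91.3] F [-2.3  0.7  1.4] w 0.598 gf 29.8
[[-0.722 -0.692 -0.   ]
 [-0.692  0.722  0.   ]
 [ 0.     0.    -1.   ]]
```

```bash
python3 -m handwheel '[[[0,0,0,0.003,0,0,0.03],[0,0,0,0.005,0,0,0.03],[0,0,0,0.005,0,0,0.03],[0,0,0,0,0,0,0.03]]]'; python3 -m handwheel '[[[0,0,0,0.007,0,0,0.03],[0,0,0,0.008,0,0,0.03],[0,0,0,0.008,0,0,0.03],[0,0,0,0.008,0,0,0.03],[0,0,0,0.008,0,0,0.03],[0,0,0,0.007,0,0,0.03],[0,0,0,0.003,0,0,0.03],[0,0,0,0,0,0,0.03],[0,0,0,0,0,0,0.03]]]'
```

```text
time_s: 4.8
tcp_pos: [0.5456, 0.321, 0.0136]
ee_rot: [[-0.722, -0.692, -0.001], [-0.692, 0.722, -0.001], [0.001, 0.0, -1.0]]
wrist_force: [0.2, -0.1, 1.5]
gripper_width: 0.599
gripper_force: 29.8
time_s: 5.7
tcp_pos: [0.5099, 0.2871, 0.0136]
ee_rot: [[-0.722, -0.692, -0.002], [-0.692, 0.722, -0.002], [0.003, 0.0, -1.0]]
wrist_force: [-2.7, -2.1, 4.2]
gripper_width: 0.599
gripper_force: 29.9
```

```bash
python3 - <<'E'
from h import *
im=shot("side","pics/s2.png"); t=shot("top","pics/t2.png")
a=cv2.resize(im[110:230,170:320],None,fx=3,fy=3,interpolation=cv2.INTER_CUBIC);b=cv2.resize(t[160:280,160:290],None,fx=3,fy=3,interpolation=cv2.INTER_CUBIC)
cv2.imwrite("pics/st2.png",np.hstack([a[:360],b[:360,:350]]))
E
```

```text
(no output)
```

View pics/st2.png

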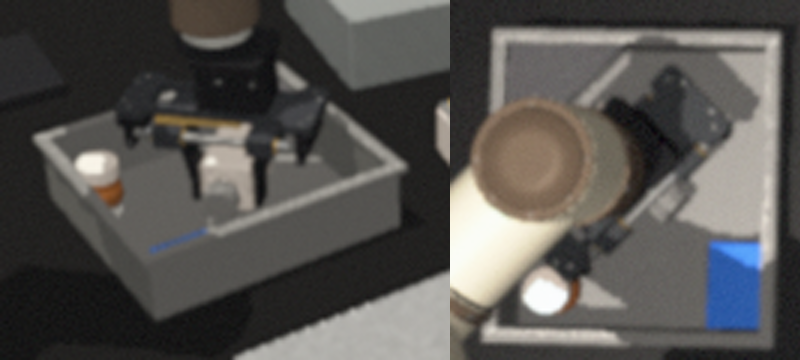

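The bottle is drawn clear: its cap is at (220,205) in the side view and the web edge in the top view has an open gap. Next I'll lift and carry it to the mat.

```bash
python3 -m handwheel '[[[0,0,0,0,0,-0.005,0.03],[0,0,0,0,0,-0.015,0.03],[0,0,0,0,0,-0.025,0.03],[0,0,0,0,0,-0.03,0.03],[0,0,0,0,0,-0.03,0.03],[0,0,0,0,0,-0.02,0.03],[0,0,0,0,0,-0.008,0.03],[0,0,0,0.01,-0.0105,0,0.03],[0,0,0,0.02,-0.0215,0,0.03],[0,0,0,0.025,-0.027,0,0.03],[0,0,0,0.025,-0.027,0,0.03]]]'
python3 -m handwheel '[[[0,0,0,0.025,-0.027,0,0.03],[0,0,0,0.025,-0.027,0,0.03],[0,0,0,0.025,-0.027,0,0.03],[0,0,0,0.025,-0.027,0,0.03],[0,0,0,0.02,-0.02,0,0.03],[0,0,0,0.01,-0.01,0,0.03],[0,0,0,0.005,-0.006,0,0.03]]]'
python3 -m handwheel '[[[0,0,-0.6,0,0,0,0.03],[0,0,-1,0,0,0,0.03],[0,0,-1,0,0,0,0.03],[0,0,-1,0,0,0,0.03],[0,0,-1,0,0,0,0.03],[0,0,-1,0,0,0,0.03],[0,0,-1,0,0,0,0.03],[0,0,-0.6,0,0,0,0.03],[0,0,-0.4,0,0,0,0.03],[0,0,0,0,0,0,0.03]]]' >/dev/null; python3 st.py .514 -.028 .013 -90
python3 -c "
from h import *
im=shot('side','pics/s3.png');cv2.imwrite('pics/s3c.png',cv2.resize(im[120:300,200:440],None,fx=3,fy=3))"
```

```text
time_s: 6.9
tcp_pos: [0.511, 0.1682, 0.1444]
ee_rot: [[-0.722, -0.692, -0.004], [-0.692, 0.722, -0.002], [0.004, 0.001, -1.0]]
wrist_force: [0.2, -0.1, -2.9]
gripper_width: 0.599
gripper_force: 29.8
time_s: 7.6
tcp_pos: [0.5134, -0.0285, 0.1452]
ee_rot: [[-0.724, -0.69, -0.003], [-0.69, 0.724, -0.0], [0.002, 0.002, -1.0]]
wrist_force: [0.5, 1.3, -1.9]
gripper_width: 0.602
gripper_force: 29.8
t 8.6 tcp [ 0.5145 -0.0263  0.1459] j [ 15.1  15.6 -21.1  -0.  -53.3 -15.7] F [ 0.2  0.5 -1.7] w 0.599 gf 29.8
[[-0.01  -1.    -0.001]
 [-1.     0.01   0.   ]
 [-0.     0.001 -1.   ]]
shift tool [0.0018 0.0003 0.1329]
turn units [ 0.008  0.    -0.095]
```

View pics/s3c.png

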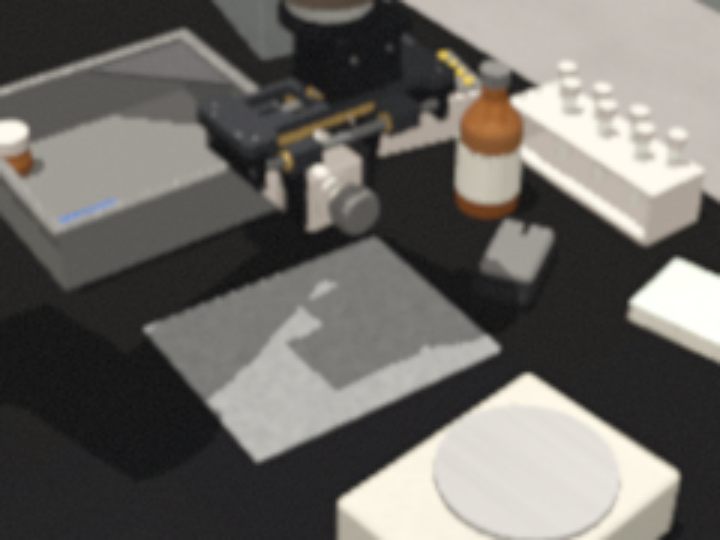

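The bottle hangs level over the mat with its cap at (355,208) towards the stirrer. The bin's jar and slide box have not moved, so I'll lower it.

```bash
python3 -m handwheel '[[[0,0,0,0,0,0.01,0.03],[0,0,0,0,0,0.025,0.03],[0,0,0,0,0,0.03,0.03],[0,0,0,0,0,0.03,0.03],[0,0,0,0,0,0.02,0.03],[0,0,0,0,0,0.01,0.03],[0,0,0,0,0,0.003,0.03],[0,0,0,0,0,0.002,0.03],[0,0,0,0,0,0.002,0.03],[0,0,0,0,0,0.001,0.03],[0,0,0,0,0,0,0.03],[0,0,0,0,0,0,0.03]]]'
```

```text
time_s: 9.85
tcp_pos: [0.5149, -0.0268, 0.014]
ee_rot: [[-0.011, -1.0, 0.001], [-1.0, 0.011, 0.0], [-0.0, -0.001, -1.0]]
wrist_force: [-0.3, 0.5, -2.3]
gripper_width: 0.602
gripper_force: 29.8
```

```bash
python3 -m handwheel '[[[0,0,0,0,0,0.001,0.03],[0,0,0,0,0,0.001,0.03],[0,0,0,0,0,0,0.03],[0,0,0,0,0,0,0.03]]]'; python3 -m handwheel '[[[0,0,0,0,0,0.0007,0.03],[0,0,0,0,0,0.0005,0.03],[0,0,0,0,0,0,0.03]]]'
```

```text
time_s: 10.25
tcp_pos: [0.5147, -0.0269, 0.0116]
ee_rot: [[-0.011, -1.0, 0.0], [-1.0, 0.011, 0.0], [-0.0, -0.0, -1.0]]
wrist_force: [-0.5, -0.7, -2.2]
gripper_width: 0.597
gripper_force: 29.8
time_s: 10.55
tcp_pos: [0.5147, -0.0269, 0.0115]
ee_rot: [[-0.01, -1.0, 0.0], [-1.0, 0.01, -0.0], [0.0, -0.0, -1.0]]
wrist_force: [-1.3, 0.2, 7.6]
gripper_width: 0.597
gripper_force: 29.8
```

```bash
python3 -m handwheel '[[[0,0,0,0,0,-0.0007,0.05],[0,0,0,0,0,0,0.056],[0,0,0,0,0,0,0.065],[0,0,0,0,0,0,0.087],[0,0,0,0,0,0,0.087],[0,0,0,0,0,0,0.087],[0,0,0,0,0,0,0.087],[0,0,0,0,0,0,0.087],[0,0,0,0,0,-0.01,0.087],[0,0,0,0,0,-0.02,0.087],[0,0,0,0,0,0,0.087]]]'
python3 st.py .5147 -.0174 .0145 -90.6 -30
python3 - <<'E'
from h import *
im=shot("side","pics/s4.png"); t=shot("top","pics/t4.png")
a=cv2.resize(im[150:270,240:390],None,fx=3,fy=3,interpolation=cv2.INTER_CUBIC);b=cv2.resize(t[160:280,280:395],None,fx=3,fy=3,interpolation=cv2.INTER_CUBIC)
cv2.imwrite("pics/st4.png",np.hstack([a,b]))
E
```

```text
time_s: 11.65
tcp_pos: [0.5168, -0.0265, 0.0438]
ee_rot: [[-0.01, -1.0, 0.006], [-1.0, 0.01, 0.001], [-0.001, -0.006, -1.0]]
wrist_force: [1.5, -0.4, -0.5]
gripper_width: 0.998
gripper_force: 0.0
t 11.65 tcp [ 0.5168 -0.0265  0.0438] j [ 15.1  23.5 -27.6   0.1 -38.5 -15.7] F [ 1.5 -0.4 -0.5] w 0.998 gf 0.0
[[-0.01  -1.     0.006]
 [-1.     0.01   0.001]
 [-0.001 -0.006 -1.   ]]
shift tool [-0.009   0.0024  0.0293]
turn units [-0.054 -4.99   0.019]
```

View pics/st4.png

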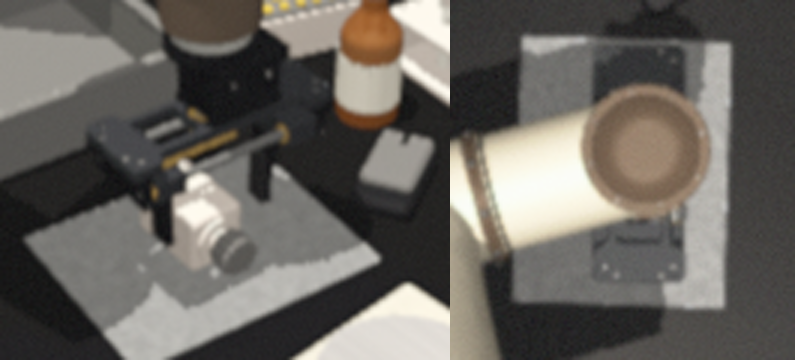

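The bottle lies flat on the mat, released and clear of the fingers, with its cap at (232,250) towards the stirrer. Now I'll tilt for the fresh hold.

```bash
python3 -m handwheel '[[[0,-0.6,0,0,0,0,0.087],[0,-1,0,0,0,0,0.087],[0,-1,0,0,0,0,0.087],[0,-1,0,0,0,0,0.087],[0,-1,0,0,0,0,0.087],[0,-0.4,0,0,0,0,0.087],[0,0,0,0,0,0,0.087],[0,0,0,0,0,0,0.087]]]' >/dev/null
python3 st.py .5148 -.0174 .0135 -90.6 -30
```

```text
t 12.55 tcp [ 0.5141 -0.0271  0.0404] j [ -5.6  28.9 -12.4 -36.2 -57.4  27.2] F [ 0.5 -0.3  0.6] w 1.004 gf 0.0
[[-0.011 -1.     0.004]
 [-0.866  0.012  0.499]
 [-0.499  0.002 -0.866]]
shift tool [ 0.005  -0.0006  0.0281]
turn units [ 0.008 -0.008 -0.017]
```

```bash
python3 -m handwheel '[[[0,0,0,0.005,0,0,0.087],[0,0,0,0,0,0.012,0.087],[0,0,0,0,0,0.012,0.087],[0,0,0,0,0,0.004,0.087],[0,0,0,0,0,0,0.087],[0,0,0,0,0,0,0.07],[0,0,0,0,0,0,0.06],[0,0,0,0,0,0,0.054],[0,0,0,0,0,0,0.045],[0,0,0,0,0,0,0.03],[0,0,0,0,0,0,0.03],[0,0,0,0,0,0,0.03]]]'
python3 st.py .5148 -.0174 .0125 -90.6 -30
```

```text
time_s: 13.75
tcp_pos: [0.5148, -0.0173, 0.0145]
ee_rot: [[-0.009, -1.0, 0.006], [-0.866, 0.011, 0.5], [-0.5, -0.0, -0.866]]
wrist_force: [-0.4, -0.6, 2.8]
gripper_width: 0.601
gripper_force: 29.8
t 13.75 tcp [ 0.5148 -0.0173  0.0145] j [ -4.9  31.1 -13.2 -37.7 -54.7  28.9] F [-0.4 -0.6  2.8] w 0.601 gf 29.8
[[-0.009 -1.     0.006]
 [-0.866  0.011  0.5  ]
 [-0.5   -0.    -0.866]]
shift tool [ 0.0011 -0.      0.0017]
turn units [-0.003 -0.    -0.003]
```

```bash
python3 -m handwheel '[[[0,0,0,-0.005,0,-0.0087,0.03],[0,0,0,-0.01,0,-0.0173,0.03],[0,0,0,-0.015,0,-0.026,0.03],[0,0,0,-0.015,0,-0.026,0.03],[0,0,0,-0.015,0,-0.026,0.03],[0,0,0,-0.015,0,-0.026,0.03],[0,0,0,-0.015,0,-0.026,0.03],[0,0,0,-0.01,0,-0.0173,0.03],[0,0,0,-0.003,0,-0.005,0.03],[0,0.5,0,0,0,0,0.03],[0,1,0,0,0,0,0.03],[0,1,0,0,0,0,0.03]]]'
python3 -m handwheel '[[[0,1,0,0,0,0,0.03],[0,1,0,0,0,0,0.03],[0,1,0,0,0,0,0.03],[0,1,0,0,0,0,0.03],[0,1,0,0,0,0,0.03],[0,1,0,0,0,0,0.03],[0,1,0,0,0,0,0.03],[0,1,0,0,0,0,0.03],[0,1,0,0,0,0,0.03],[0,0.5,0,0,0,0,0.03],[0,0,0,0,0,0,0.03]]]'
python3 st.py .502 -.284 .2 -90 60
```

```text
time_s: 14.95
tcp_pos: [0.5142, -0.0178, 0.2193]
ee_rot: [[-0.013, -1.0, 0.002], [-0.967, 0.013, 0.255], [-0.255, 0.002, -0.967]]
wrist_force: [0.3, -0.4, -2.7]
gripper_width: 0.603
gripper_force: 29.8
time_s: 16.05
tcp_pos: [0.5138, -0.0167, 0.2178]
ee_rot: [[-0.004, -1.0, -0.01], [-0.742, 0.009, -0.67], [0.67, 0.005, -0.742]]
wrist_force: [0.3, -0.6, -2.9]
gripper_width: 0.599
gripper_force: 29.8
t 16.05 tcp [ 0.5138 -0.0167  0.2178] j [ 33.8  18.9 -28.9  35.2 -73.  -54.2] F [ 0.3 -0.6 -2.9] w 0.599 gf 29.8
[[-0.004 -1.    -0.01 ]
 [-0.742  0.009 -0.67 ]
 [ 0.67   0.005 -0.742]]
shift tool [0.1864 0.0092 0.1925]
turn units [ 0.1    2.983 -0.021]
```

```bash
python3 -m handwheel '[[[0.1,1,0,0,0,0,0.03],[0,1,0,0,0,0,0.03],[0,1,0,0,0,0,0.03],[0,0,0,0,0,0,0.03],[0,0,0,0,0,0,0.03]]]' >/dev/null
python3 st.py .502 -.2985 .2 -90 60
python3 -c "
from h import *
im=shot('side','pics/s5.png');cv2.imwrite('pics/s5c.png',cv2.resize(im[80:320,220:460],None,fx=2.5,fy=2.5))"
```

```text
t 16.55 tcp [ 0.5146 -0.0173  0.2197] j [ 37.3  25.2 -32.6  44.  -81.6 -65.1] F [-1.  -0.1 -2.1] w 0.599 gf 29.8
[[-0.008 -1.    -0.   ]
 [-0.503  0.004 -0.865]
 [ 0.864 -0.007 -0.503]]
shift tool [0.1244 0.0115 0.253 ]
turn units [ 0.005  0.029 -0.075]
```

View pics/s5c.png

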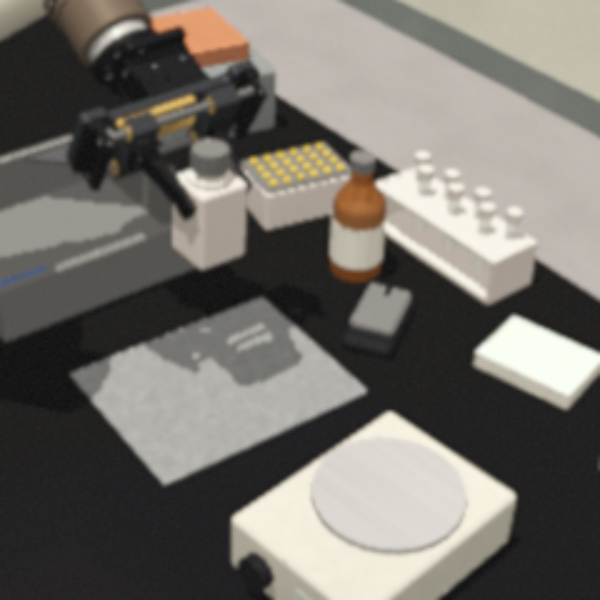

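The bottle hangs upright, cap up, in a level grip, and the round bottle stands untouched. Now over to the plate.

```bash
python3 -m handwheel '[[[0,0,0,0.0037,0.0004,0.0076,0.03],[0,0,0,0.0087,0.0008,0.0177,0.03],[0,0,0,0.0124,0.00115,0.0253,0.03],[0,0,0,0.0124,0.00115,0.0253,0.03],[0,0,0,0.0124,0.00115,0.0253,0.03],[0,0,0,0.0124,0.00115,0.0253,0.03],[0,0,0,0.0124,0.00115,0.0253,0.03],[0,0,0,0.0124,0.00115,0.0253,0.03],[0,0,0,0.0124,0.00115,0.0253,0.03],[0,0,0,0.0124,0.00115,0.0253,0.03],[0,0,0,0.0087,0.0008,0.0177,0.03],[0,0,0,0.0037,0.0004,0.0076,0.03]]]' >/dev/null
python3 -m handwheel '[[[0,0,0,0,0,0,0.03],[0,0,0,0,0,0,0.03]]]' >/dev/null
python3 st.py .502 -.2985 .145 -90 60
python3 - <<'E'
from h import *
im=shot("side","pics/s6.png"); t=shot("top","pics/t6.png")
a=cv2.resize(im[180:360,280:440],None,fx=2.5,fy=2.5,interpolation=cv2.INTER_CUBIC);b=cv2.resize(t[150:300,380:500],None,fx=3,fy=3,interpolation=cv2.INTER_CUBIC)
cv2.imwrite("pics/st6.png",np.hstack([a,b]))
E
```

```text
t 18.0 tcp [ 0.5023 -0.2982  0.2015] j [  0.1  20.8 -47.5  77.9 -62.3 -65.8] F [ 0.4 -0.3 -2.4] w 0.597 gf 29.8
[[-0.009 -1.     0.001]
 [-0.5    0.003 -0.866]
 [ 0.866 -0.009 -0.5  ]]
shift tool [-0.0488  0.0008  0.0286]
turn units [-0.013  0.003 -0.087]
```

View pics/st6.png

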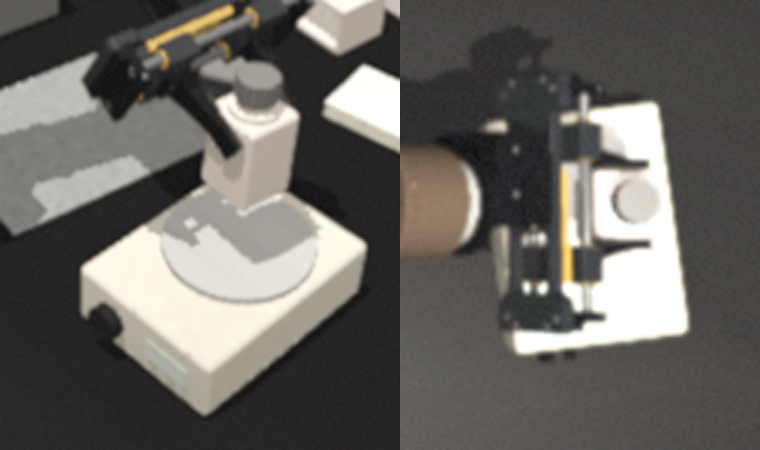

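The bottle is over the plate, upright, with its cap centre at crop (635,200) in the top view, about (458.3,216.7) in full pixels. I'll lower most of the way and check the offset with the cap ray.

```bash
python3 -c "
from h import *
print(onz('top',458.3,216.7,.255))"
python3 -m handwheel '[[[0,0,0,-0.004,0,0.0025,0.03],[0,0,0,-0.009,0,0.005,0.03],[0,0,0,-0.013,0,0.0075,0.03],[0,0,0,-0.013,0,0.0075,0.03],[0,0,0,-0.009,0,0.005,0.03],[0,0,0,-0.004,0,0.0025,0.03],[0,0,0,0,0,0,0.03]]]' >/dev/null; python3 st.py .502 -.2985 .1335 -90 60
```

```text
[ 0.50426213 -0.28152173  0.255     ]
t 18.8 tcp [ 0.5026 -0.2982  0.1401] j [ -1.9  26.4 -50.2  84.2 -60.5 -74.9] F [ 0.1  0.  -2.8] w 0.601 gf 29.8
[[-0.007 -1.    -0.   ]
 [-0.5    0.003 -0.866]
 [ 0.866 -0.006 -0.5  ]]
shift tool [-0.0056  0.0006  0.0036]
turn units [ 0.001 -0.    -0.063]
```

```bash
python3 -m handwheel '[[[0,0,0,-0.0013,0,0.00075,0.03],[0,0,0,-0.0013,0,0.00075,0.03],[0,0,0,-0.0013,0,0.00075,0.03],[0,0,0,0,0,0,0.03],[0,0,0,0,0,0,0.03]]]'; python3 -m handwheel '[[[0,0,0,-0.0006,0,0.00035,0.03],[0,0,0,-0.0006,0,0.00035,0.03],[0,0,0,0,0,0,0.03]]]'
```

```text
time_s: 19.3
tcp_pos: [0.5028, -0.2982, 0.1367]
ee_rot: [[-0.008, -1.0, 0.001], [-0.5, 0.004, -0.866], [0.866, -0.008, -0.5]]
wrist_force: [0.7, 0.5, -2.8]
gripper_width: 0.6
gripper_force: 29.8
time_s: 19.6
tcp_pos: [0.5029, -0.2984, 0.1364]
ee_rot: [[-0.009, -1.0, 0.001], [-0.498, 0.004, -0.867], [0.867, -0.008, -0.498]]
wrist_force: [-2.2, 2.8, 4.4]
gripper_width: 0.599
gripper_force: 29.9
```

```bash
python3 -m handwheel '[[[0,0,0,-0.0003,0,0.0002,0.03],[0,0,0,0,0,0,0.051],[0,0,0,0,0,0,0.054],[0,0,0,0,0,0,0.057],[0,0,0,0,0,0,0.06],[0,0,0,0,0,0,0.07],[0,0,0,0,0,0,0.087],[0,0,0,0,0,0,0.087],[0,0,0,0,0,0,0.087],[0,0,0,0,0,0,0.087]]]'; python3 - <<'E'
from h import *
im=shot("side","pics/s7.png"); t=shot("top","pics/t7.png")
a=cv2.resize(im[180:360,280:440],None,fx=2.5,fy=2.5,interpolation=cv2.INTER_CUBIC);b=cv2.resize(t[150:300,380:500],None,fx=3,fy=3,interpolation=cv2.INTER_CUBIC)
cv2.imwrite("pics/st7.png",np.hstack([a,b]))
E
```

```text
time_s: 20.6
tcp_pos: [0.5028, -0.2982, 0.1347]
ee_rot: [[-0.008, -1.0, 0.001], [-0.5, 0.003, -0.866], [0.866, -0.007, -0.5]]
wrist_force: [0.3, 0.8, -0.2]
gripper_width: 0.983
gripper_force: 0.0
```

View pics/st7.png

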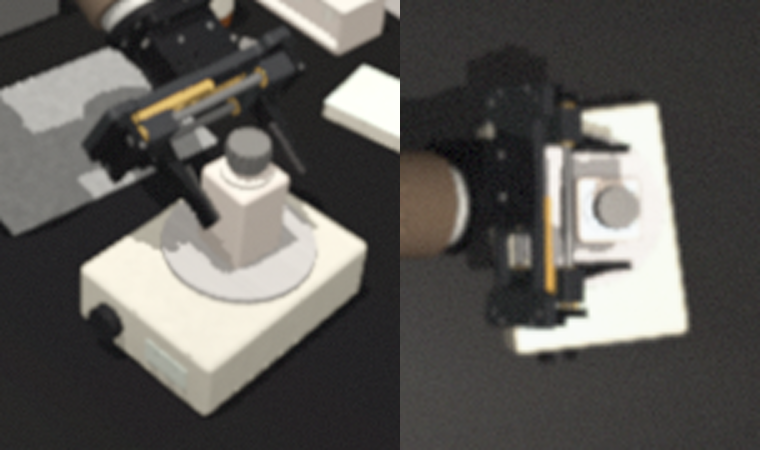

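The bottle stands upright and centred on the plate with the fingers open on either side. I'll back straight out along the tool.

```bash
python3 -m handwheel '[[[0,0,0,0,0,-0.005,0.087],[0,0,0,0,0,-0.01,0.087],[0,0,0,0,0,-0.02,0.087],[0,0,0,0,0,-0.025,0.087],[0,0,0,0,0,-0.025,0.087],[0,0,0,0,0,-0.025,0.087],[0,0,0,0,0,-0.01,0.087],[0,0,0,0,0,0,0.087],[0,0,0,0,0,0,0.087],[0,0,0,0,0,0,0.087]]]'; python3 - <<'E'
from h import *
im=shot("side","pics/s8.png"); t=shot("top","pics/t8.png")
a=cv2.resize(im[100:360,170:440],None,fx=1.5,fy=1.5);b=cv2.resize(t[150:300,380:500],None,fx=2.6,fy=2.6)
cv2.imwrite("pics/st8.png",np.hstack([a,b]))
E
```

```text
time_s: 21.7
tcp_pos: [0.502, -0.1952, 0.1942]
ee_rot: [[-0.008, -1.0, -0.001], [-0.5, 0.005, -0.866], [0.866, -0.006, -0.5]]
wrist_force: [0.1, -0.7, 0.2]
gripper_width: 1.001
gripper_force: 0.0
```

View pics/st8.png

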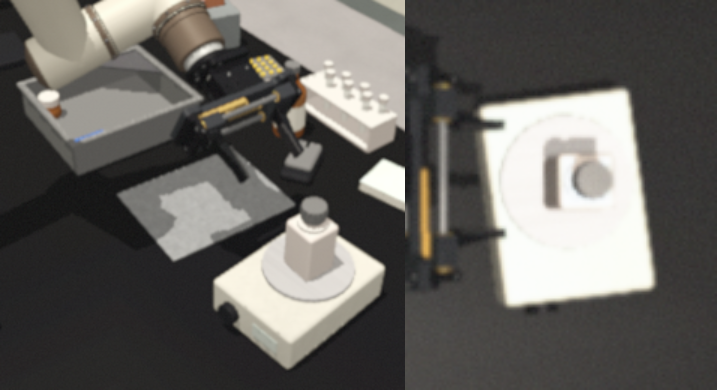

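The bottle stands free near the plate's centre, with its cap at about (451.9,219.2) in full top-view pixels. The round bottle and jar are standing and the fingers are clear.

```bash
python3 - <<'E'
from h import *
p=onz("top",451.9,219.2,.187); d=np.linalg.norm(p[:2]-[.5023,-.2839]); print(p,d)
if d<.015: print(r.finish_job())
E
```

```text
[ 0.50084647 -0.28317151  0.187     ] 0.0016258658068247882
the job is handed in; nothing more can be done
None
```

The square bottle was worked free, laid on the mat and released, then re-gripped and stood upright on the stirrer plate about 2 mm from its centre by the last picture; the job is handed in, with no verdict shown.

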